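# Turn the paint-strainer arm round on its stand

### The job

The strainer arm was put back the wrong way round: lift it off its pivot pin, turn it end for end and refit it on the pin, fully down on the shoulder and lying between the two posts, so that its yellow ring is over the mixing cup. Then swing the red keeper shut across the arm, over both posts, and let go. Leave the cup standing where it is and do not disturb the tin, the bottle or the sanding block.

Things in the scene. Friction and masses are not known exactly. Their poses are not given: they have to be found in the camera images.
- stand: Fixed strainer stand; origin: centre of the underside of its blue base plate (380 x 120 x 12 mm, long side along x), straight below the pivot pin; z up. The mixing cup stands at its +x end, the two posts on its -x side. A 24 mm column under the pin ends in a flat round shoulder 29 mm across, 100 mm above the bench, on which the arm rests level, also when turned crosswise.
- pin_tip (a point): Tip of the stand's vertical steel pivot pin, on its axis, 140 mm above the bench. The pin is 12 mm across and stands 40 mm high on the shoulder; its last 8 mm taper to 5 mm.
- gate (a point): Midway between the two vertical steel posts, level with their tops (116 mm above the bench), 55 mm from the pin's axis towards the stand's -x. The posts are 10 mm across, centred 21 mm either side (stand's y = +21 and -21 mm): a 32 mm gap that the seated arm lies in, so that it cannot swing round on the pin.
- strainer_arm: Loose aluminium arm, 0.2 to 0.4 kg, balanced about its hub, pin through its hole. Origin: hole centre at the underside (100 mm above the bench when seated); x along the arm to the yellow ring, z up. Bars 22 mm wide, 14 mm thick run both ways from the hub. At -x a black counterweight, 40 x 30 x 24 mm, 122 mm out. Starts with the ring on the stand's -x side; must end with it on the +x side.
- hub (a point): Centre of the arm's hole at its top face. The hub is a 34 x 34 mm block, 14 mm thick, sides along and across the arm, with a through hole 16 mm across. It can be gripped from above across the arm, 34 mm, with the pin standing between the fingers: seated, its top is 114 mm above the bench and the pin rises 26 mm above it.
- ring (a point): Centre of the arm's yellow open ring, at its top face: 155 mm from the hole's centre, 72 mm across, 14 mm thick.
- keeper (a joint): Red keeper bar, 10 mm wide, 6 mm thick, underside 117 mm up, turning level about the post at the stand's y = +21 mm. Rad: 0 = shut, at a stop: it lies across the arm towards the stand's -y, its end over the other post. Grows as it opens, first to the stand's -x, then round to +y; stop at 2.8. Starts open (2.0 to 2.6). Light friction, 0.03 N m: stays where it is left.
- keeper_knob (a point): Top centre of the keeper's upright black knob: 14 mm across, 30 mm tall, 42 mm from the keeper's axis, from 123 to 153 mm above the bench. The keeper may be moved by gripping the knob or by pushing.
- cup: White mixing cup, loose, 68 mm across the rim, 75 mm high, standing on the base plate at its +x end; origin at the centre of its underside, 12 mm above the bench. Its rim stays 13 mm below the seated arm. Leave it standing there.
- tin: Paint tin with blue label, 90 mm across, 110 mm high, on the bench; origin at the centre of its underside. Bystander.
- hardener: Bottle with yellow label and red cap, 60 mm across, 125 mm high, on the bench; origin at the centre of its underside. Bystander.
- sander_block: Orange sanding block 120 x 65 x 40 mm on the bench; origin at the centre of its underside. Bystander.

How it is judged:
On the way, in this order (a step that is already met when the one before it is completed fails the run):
1. the arm is lifted clear of the pin (z of strainer_arm in the frame of stand above 0.142 m), for 0.1 s.
2. the arm is back on the pin, down on the shoulder, ring over the cup's end of the stand, keeper not yet shut (horizontal distance between hub and stand below 0.004 m and z of strainer_arm in the frame of stand between 0.096 and 0.103 m and angle between strainer_arm's own z axis and vertical below 0.06 rad and x of ring in the frame of stand above 0.14 m and y of ring in the frame of stand between -0.03 and 0.03 m and value of joint keeper above 0.6 rad), for 0.2 s.
At the end, for the whole second after the job is handed in: Arm on the pin (within 4 mm of its axis), underside 96 to 103 mm up, level within 0.06 rad, ring on the stand's +x side (x over 140 mm, y within 30 mm) and within 40 mm of the cup's centre; keeper below 0.2 rad; cup upright within 0.1 rad; arm and keeper at rest, released (horizontal distance between hub and stand below 0.004 m and z of strainer_arm in the frame of stand between 0.096 and 0.103 m and angle between strainer_arm's own z axis and vertical below 0.06 rad and x of ring in the frame of stand above 0.14 m and y of ring in the frame of stand between -0.03 and 0.03 m and value of joint keeper below 0.2 rad and linear speed of strainer_arm below 0.02 m/s and angular speed of strainer_arm below 0.1 rad/s and velocity of joint keeper between -0.1 and 0.1 rad/s and horizontal distance between ring and cup below 0.04 m and angle between cup's own z axis and vertical below 0.1 rad and contact force between the fingers and strainer_arm below 0.1 N); the robot touches nothing.
It fails at once if the cup is shifted by more than 25 mm or tipped (distance of cup from where it was at the start of the episode above 0.025 m or angle between cup's own z axis and vertical above 0.35 rad).
It fails at once if the tin is shifted by more than 30 mm or tipped (distance of tin from where it was at the start of the episode above 0.03 m or angle between tin's own z axis and vertical above 0.35 rad).
It fails at once if the bottle is shifted by more than 30 mm or tipped (distance of hardener from where it was at the start of the episode above 0.03 m or angle between hardener's own z axis and vertical above 0.35 rad).
It fails at once if the sanding block is shifted by more than 30 mm or tipped (distance of sander_block from where it was at the start of the episode above 0.03 m or angle between sander_block's own z axis and vertical above 0.35 rad).
It also fails if it takes over 72 s, if anything falls off the work surface, if the arm or the gripper's body presses on something with over 40 N, if the wrist force passes 120 N, or if a joint passes its speed limit or range.

### The arm

A 6-joint arm with a two-finger parallel gripper is mounted at the origin on the work surface. World frame = base frame: x ahead of the robot, y to its left, z up, the work surface at z = 0. Lengths are in m, angles in rad, forces in N, time in s.
With the tool pointing down it reaches from about 0.3 to 0.85 m from the base axis. Payload 5.4 kg.
Tool frame: the origin (TCP) lies at the very end of the fingers, on their centre line; the grasp point (between the pads) lies 19 mm behind it; z points along the fingers, y is the line along which they close (so a half turn about z gives the same grasp; the last joint's range is limited). The gripper opens to 85 mm and grips with 20 to 120 N. Pads are 22 mm wide; open, the fingers measure 114 mm over their backs; the gripper's body (76 mm by 85 mm) begins 54 mm behind the grasp point. The pads swing forward as they close: fully open they stand 13 mm farther back than shut.
Start: joints at [-1.41, 0.158, 1.597, -0, 1.386, -0.21], TCP at [0.208, -0.536, 0.231] pointing down, gripper open.
Joint ranges: [-2.91, 2.91], [-0.94, 2.29], [0.18, 2.7], [-1.29, 4.43], [0.17, 2.64], [-3, 3]. Speed limits (rad/s): [2.57, 2.57, 3.14, 3.14, 3.14, 3.14].

### API

Orientations are given as a 3x3 rotation matrix whose columns are the frame's x, y, z axes.
In Python, from cell import env gives the robot as it stands.
- The arm moves only by the tool arm_command, never from a script. Its argument "motion" is one flat list of numbers, 5 for each row, row after row: the shift along the world's x, y, z in mm, then the turn about the world's z in degrees, then the closure in counts, from 0 (fully open) to 255 (shut). A call has 1 to 10 rows; each row shifts and turns the commanded pose from where the row before left it; what a row does not reach is not made up. A row lasts 1/12 s, in which the tool goes at most 41.7 mm and 7.16 degrees, less where a joint would pass 70% of its speed; a pose out of reach is approached as far as the arm can. A call is refused whole if a number of a shift passes 41.7 or a number of a turn 7.16, either way. A call with a gripper value outside its range is refused whole. The fingers move at their own pace and stop on an object; the grip force is fixed at half the most. Time passes only in rows, so rows that do not move let the fingers close. It gives the time, the measured TCP pose, the force, the opening and the grip force at its end, in the units of the state.
- env.sense(): the state, without advancing time (a new reading comes with each control period).
- env.grab_frame(name): name is "scene" or "top"; returns the picture (420x560x3 uint8, blue, green, red); there is no depth.
- env.get_calibration(name): a dict with "fx", "fy", "cx", "cy" (pixels), "rvec" (rotation vector, rad) and "tvec" (3), from world to camera coordinates, as OpenCV has them. Camera axes: x right, y down, z forward; pixel columns grow to the right and rows downward; lengths in m; the calibration is good to about 2 mm. A picture is of the moment at which its call begins. get_calibration takes no time and is no camera call.
- env.hand_in(): hands the job in; it is judged then, once.
The state is a dict: "time_s": time; "q": joint angles; "dq": joint speeds; "effort": joint torques, N m; "position": TCP position; "ee_rot": TCP orientation; "contact_force": force on the tool from outside, world axes, zero at the start; "torque": the same for the moment, N m; "grip_width": finger opening in m; "gripper_force": force on a finger pad.
Only numpy, scipy, OpenCV 4.12 (cv2) and the standard library are available. Lean on these libraries where they do the work, as an engineer would, in place of code of your own. Each camera call takes 0.05 s, during which the arm holds its last target. There are 200 camera calls.

## Working session

There is one attempt and no reset: what is moved stays moved. The work goes in short steps, Python scripts to look and compute and a tool call to move; the robot and the scene stay as the last step left them, time stands still between calls to the robot, and variables do not carry over. Pictures are saved under pics/ and viewed, at most 10 in all, crops included, and the job is handed in when it is done.

Besides the shell and the picture viewer there is one more tool, called after "Emit:" by a JSON object that holds its "name" and its "arguments". arm_command: Moves the arm, as the interface text tells. Its arguments: {"type":"object","properties":{"motion":{"type":"array"}},"required":["motion"]}

```bash
mkdir -p pics
python3 - <<'E'
from cell import env
import cv2,numpy as np
for n in("scene","top"):
    f=env.grab_frame(n);cv2.imwrite(f"pics/{n}0.png",f)
    c=env.get_calibration(n);R=cv2.Rodrigues(np.array(c["rvec"],float))[0];print(c,-R.T@np.array(c["tvec"]))
s=env.sense();print(s)
E
```

```text
{'fx': 450.63419947192887, 'fy': 450.63419947192887, 'cx': 280.87120279364234, 'cy': 203.60410362998738, 'rvec': array([ 2.25766989,  1.19651215, -0.40095372]), 'tvec': array([-0.30312039, -0.31004011,  1.52071719])} [ 1.12738625 -0.38749438  1.03895907]
{'fx': 503.8648524962298, 'fy': 503.8648524962298, 'cx': 288.96571407754067, 'cy': 210.75271714001144, 'rvec': array([ 2.16243593, -2.19229025,  0.12485057]), 'tvec': array([-0.0199246 ,  0.56723586,  1.47491589])} [ 0.41767707 -0.00410314  1.5241586 ]
{'time_s': 0.1, 'q': array([-1.41008786e+00,  1.58965266e-01,  1.59809174e+00, -1.98759815e-05,
        1.38618177e+00, -2.10099471e-01]), 'dq': array([ 0.00073212, -0.00068118, -0.0034751 , -0.00101076, -0.00198192,
        0.00048944]), 'effort': array([ 2.35795269e-04, -3.96990609e+01, -3.32338607e+01, -1.47667115e-04,
        4.20876400e-03,  2.18994307e-05]), 'position': array([ 0.20825047, -0.53539713,  0.23043431]), 'ee_rot': array([[ 9.32033596e-01,  3.62371764e-01, -2.82694565e-04],
       [ 3.62371729e-01, -9.32032242e-01,  1.62178163e-03],
       [ 3.24207421e-04, -1.61399548e-03, -9.99998645e-01]]), 'contact_force': array([0.23910944, 0.10799928, 0.01109792]), 'torque': array([ 0.00760382,  0.00016057, -0.00588585]), 'gripper_force': 0.0, 'grip_width': 0.08531662278895438}
```

View pics/scene0.png

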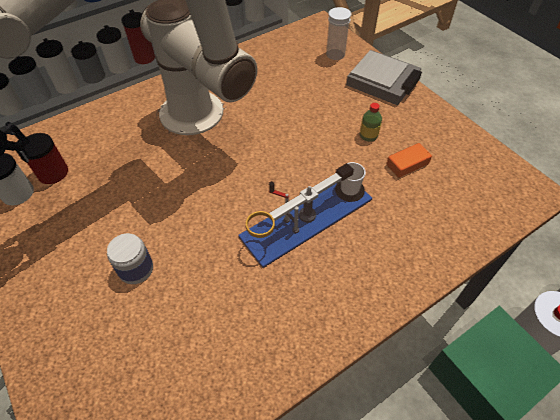

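View pics/top0.png

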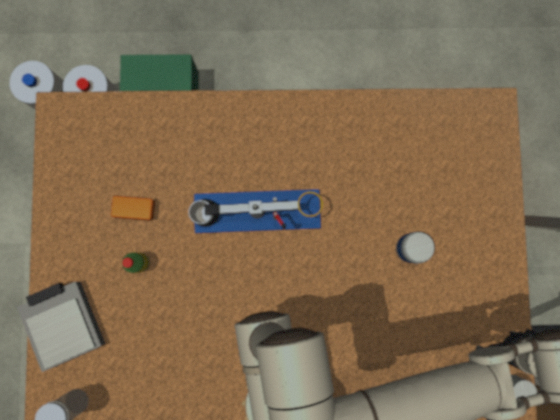

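Scene picture: the yellow ring is at about (260,224), the hub at (308,192), the keeper at (277,188) and the cup at (352,178). Top picture: the blue plate spans columns 194–321, with the hub at (255,207), ring at (310,205), keeper at (280,220) and cup at (202,212). Next I'll measure these by colour masks and rays.

```bash
cat > h.py <<'E'
import cv2,numpy as np
from cell import env
def cam(n):
    c=env.get_calibration(n);R=cv2.Rodrigues(np.array(c["rvec"],float))[0];t=np.array(c["tvec"],float)
    return np.array([[c["fx"],0,c["cx"]],[0,c["fy"],c["cy"]],[0,0,1.]]),R,t
def ray(n,p):
    K,R,t=cam(n);d=R.T@np.linalg.inv(K)@np.array([p[0],p[1],1.]);return -R.T@t,d/np.linalg.norm(d)
def plane(n,p,z):
    o,d=ray(n,p);return o+d*(z-o[2])/d[2]
def tri(ps,pt):
    (o1,d1),(o2,d2)=ray("scene",ps),ray("top",pt)
    a=np.linalg.lstsq(np.c_[d1,-d2],o2-o1,rcond=None)[0];A,B=o1+a[0]*d1,o2+a[1]*d2
    return (A+B)/2,np.linalg.norm(A-B)
def proj(n,P):
    K,R,t=cam(n);q=K@(R@np.array(P)+t);return q[:2]/q[2]
def mask(f,lo,hi,box):
    m=cv2.inRange(cv2.cvtColor(f,cv2.COLOR_BGR2HSV),lo,hi);z=np.zeros_like(m);x0,y0,x1,y1=box;z[y0:y1,x0:x1]=m[y0:y1,x0:x1];return z
def pts(m): return np.argwhere(m)[:,::-1].astype(np.float32)
BOX={"scene":(230,150,385,275),"top":(180,180,335,245)}
E
cat > m.py <<'E'
from h import *
F={n:cv2.imread(f"pics/{n}0.png") for n in BOX}
b=pts(mask(F["top"],(100,110,40),(130,255,255),BOX["top"]))
w=np.array([plane("top",p,.012)[:2] for p in b],np.float32)
print("plate",cv2.minAreaRect(w))
b=pts(mask(F["scene"],(100,110,40),(130,255,255),BOX["scene"]))
w=np.array([plane("scene",p,.012)[:2] for p in b],np.float32);print("plate scene",cv2.minAreaRect(w))
for nm,lo,hi in(("yellow",(18,110,90),(35,255,255)),("red",(0,170,60),(6,255,255))):
    c={}
    for n in BOX:
        q=pts(mask(F[n],lo,hi,BOX[n]));c[n]=cv2.minAreaRect(q)[0] if nm=="red" else cv2.fitEllipse(cv2.convexHull(q))[0]
        print(nm,n,len(q),c[n],q.min(0),q.max(0))
    print(tri(c["scene"],c["top"]))
a=cv2.resize(F["scene"][150:275,230:385],None,fx=5,fy=4.8,interpolation=cv2.INTER_CUBIC);b=cv2.resize(F["top"][180:245,180:335],None,fx=5,fy=5,interpolation=cv2.INTER_CUBIC)
cv2.imwrite("pics/c1.png",a);cv2.imwrite("pics/c2.png",b)
E
python3 m.py
```

```text
plate ((0.569909930229187, 0.06869930028915405), (0.11393966525793076, 0.3735337555408478), 1.2807239294052124)Traceback (most recent call last):
  File "m.py", line 7, in <module>
    w=np.array([plane("scene",p,.012)[:2] for p in b],np.float32);print("plate scene",cv2.minAreaRect(w))
                ~~~~~^^^^^^^^^^^^^^^^
  File "h.py", line 9, in plane
    o,d=ray(n,p);return o+d*(z-o[2])/d[2]
        ~~~^^^^^
  File "h.py", line 7, in ray
    K,R,t=cam(n);d=R.T@np.linalg.inv(K)@np.array([p[0],p[1],1.]);return -R.T@t,d/np.linalg.norm(d)
          ~~~^^^
  File "h.py", line 4, in cam
    c=env.get_calibration(n);R=cv2.Rodrigues(np.array(c["rvec"],float))[0];t=np.array(c["tvec"],float)
ValueError: time passes only in moves, steps and waits
```

```bash
sed -i 's/^def cam/from functools import lru_cache\n@lru_cache\ndef cam/' h.py; python3 m.py
```

```text
plate ((0.569909930229187, 0.06869930028915405), (0.11393966525793076, 0.3735337555408478), 1.2807239294052124)
plate scene ((0.573550283908844, 0.06600076705217361), (0.11943597346544266, 0.37686794996261597), 1.5095536708831787)
yellow scene 125 (259.7471618652344, 223.1992645263672) [246. 211.] [274. 237.]
yellow top 45 (310.9573974609375, 207.2993927001953) [299. 194.] [323. 212.]
(array([ 0.57038007, -0.08644936,  0.09997948]), np.float64(0.0064431095936669))
red scene 51 (280.6000061035156, 193.70001220703125) [273. 190.] [288. 197.]
red top 5 (276.5, 217.0) [276. 216.] [277. 218.]
(array([0.53892974, 0.00594086, 0.12077255]), np.float64(0.006705938619547602))
```

View pics/c1.png

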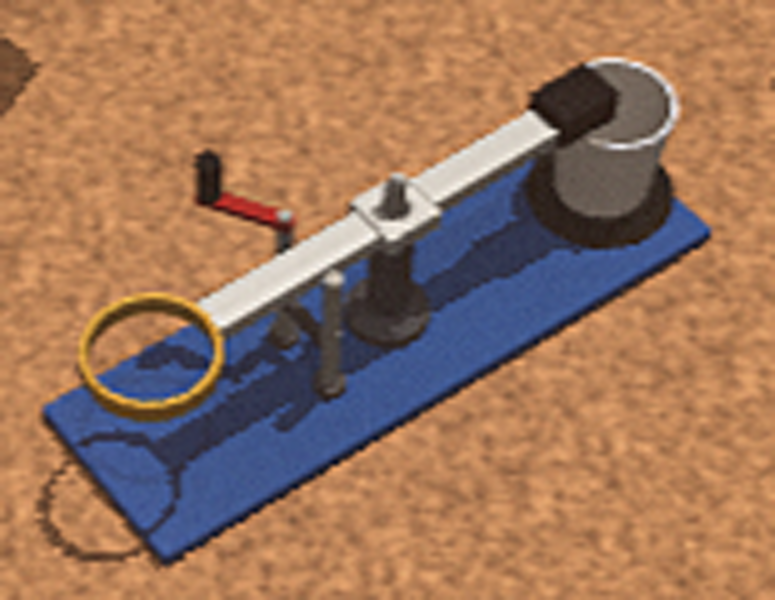

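View pics/c2.png

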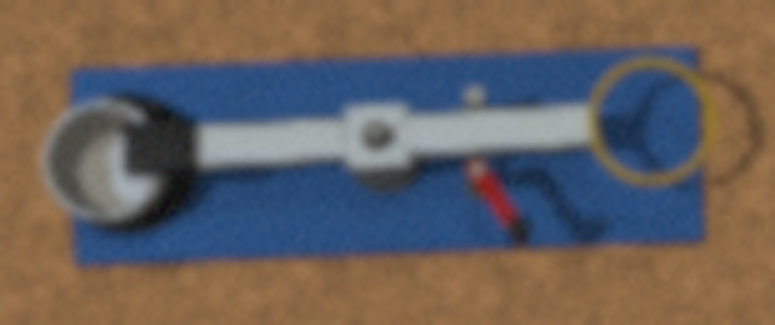

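The scene crop shows the pin tip at (397,178), hub top at (396,211), post tops at (333,281) and (285,217), and knob top at (207,157). The top crop shows the pin at (377,131), posts at (475,95) and (476,168), knob at (519,230) and ring at (652,122). I'll triangulate these.

Run:
```python
from h import *
S=lambda x,y:(230+(x+.5)/5-.5,150+(y+.5)/4.8-.5)
T=lambda x,y:(180+(x+.5)/5-.5,180+(y+.5)/5-.5)
for n,s,t,z in(("pin",(397,177),(377,131),.14),("hub",(396,212),(377,138),.114),("postfar",(333,277),(475,95),.116),("postnear",(285,215),(476,168),.123),("knob",(207,155),(519,230),.153),("ring",(152,353),(652,122),.107)):
    P,e=tri(S(*s),T(*t));print(n,P.round(4),"gap",round(e,4),"pl",plane("scene",S(*s),z)[:2].round(4),plane("top",T(*t),z)[:2].round(4))
```

```text
pin [0.5709 0.0678 0.1394] gap 0.0002 pl [0.5713 0.0675] [0.5707 0.0676]
hub [0.5704 0.0693 0.1072] gap 0.0001 pl [0.5744 0.066 ] [0.5697 0.069 ]
postfar [0.5929 0.0134 0.1164] gap 0.0006 pl [0.5925 0.0133] [0.5931 0.0136]
postnear [0.5507 0.013  0.1248] gap 0.0009 pl [0.5493 0.0134] [0.5511 0.0134]
knob [ 0.5139 -0.0101  0.154 ] gap 0.0002 pl [ 0.5131 -0.0097] [ 0.514 -0.01 ]
ring [ 0.5774 -0.0861  0.1089] gap 0.0003 pl [ 0.5763 -0.0853] [ 0.5775 -0.0863]
```

Everything agrees with the given sizes: pin tip z is 139 mm, posts are 42 mm apart and 54 mm from the pin, ring is at 154 mm, and the knob arm is 44 mm. The pin is at (571, 68), and the arm's axis yaw is about 92°. I'll move above the hub.

Emit:
{"name": "arm_command", "arguments": {"motion": [18, 30, 0, 3.5, 0, 18, 30, 0, 3.5, 0, 18, 30, 0, 3.5, 0, 18, 30, 0, 3.5, 0, 18, 30, 0, 3.5, 0, 18, 30, 0, 3.5, 0, 18, 30, 0, 3.5, 0, 18, 30, 0, 3.5, 0, 18, 30, 0, 3.5, 0, 18, 30, 0, 3.5, 0]}}

```text
time_s: 0.93
position: [0.3887, -0.2341, 0.231]
ee_rot: [[0.553, 0.833, -0.0], [0.833, -0.553, 0.0], [0.0, -0.0, -1.0]]
contact_force: [1.1, -0.1, 0.7]
grip_width: 0.0855
gripper_force: 0.0
```

Emit:
{"name": "arm_command", "arguments": {"motion": [18, 30, 0, 3.5, 0, 18, 30, 0, 3.5, 0, 18, 30, 0, 3.5, 0, 18, 30, 0, 3.5, 0, 18, 30, 0, 3.5, 0, 18, 30, 0, 3.5, 0, 18, 30, 0, 3.5, 0, 18, 30, 0, 3.5, 0, 18, 30, 0, 3.5, 0, 18, 30, 0, 3.5, 0]}}

```text
time_s: 1.77
position: [0.5686, 0.0659, 0.2308]
ee_rot: [[-0.025, 1.0, -0.001], [1.0, 0.025, -0.0], [0.0, -0.001, -1.0]]
contact_force: [-0.0, -0.4, 1.0]
grip_width: 0.0855
gripper_force: 0.0
```

Emit:
{"name": "arm_command", "arguments": {"motion": [0, 0, 0, 0, 0, 0, 0, 0, 0, 0]}}

```text
time_s: 1.93
position: [0.5683, 0.0655, 0.2304]
ee_rot: [[-0.024, 1.0, -0.002], [1.0, 0.024, -0.0], [-0.0, -0.002, -1.0]]
contact_force: [-0.6, -0.5, 0.0]
grip_width: 0.0852
gripper_force: 0.0
```

```bash
cat >> h.py <<'E'
def st():
    s=env.sense();R=s["ee_rot"];print("t",s["time_s"],"p",s["position"].round(4),"yawx",np.degrees(np.arctan2(R[1,0],R[0,0])).round(2),"q1,q6",np.degrees(s["q"][[0,5]]).round(1),"F",s["contact_force"].round(1),"w",round(s["grip_width"],4),"gf",s["gripper_force"])
E
python3 -c "from h import *;st()"
```

```text
t 1.9333 p [0.5683 0.0655 0.2304] yawx 91.39 q1,q6 [-5.5 -6.9] F [-0.6 -0.5  0. ] w 0.0852 gf 0.0
```

Emit:
{"name": "arm_command", "arguments": {"motion": [2.5, 2, -20, 0.8, 0, 0, 0, -20, 0, 0, 0, 0, -20, 0, 0, 0, 0, -20, 0, 0, 0, 0, -20, 0, 0, 0, 0, -20, 0, 0, 0, 0, -14, 0, 0, 0, 0, -10, 0, 0, 0, 0, 0, 0, 0, 0, 0, 0, 0, 0]}}

```text
time_s: 2.77
position: [0.5705, 0.0654, 0.0873]
ee_rot: [[-0.035, 0.999, -0.001], [0.999, 0.035, -0.0], [-0.0, -0.001, -1.0]]
contact_force: [-0.1, 0.3, 0.6]
grip_width: 0.0853
gripper_force: 0.0
```

Emit:
{"name": "arm_command", "arguments": {"motion": [0, 0, 0, 0, 100, 0, 0, 0, 0, 160, 0, 0, 0, 0, 255, 0, 0, 0, 0, 255, 0, 0, 0, 0, 255, 0, 0, 0, 0, 255, 0, 0, 0, 0, 255, 0, 0, 0, 0, 255]}}

```text
time_s: 3.43
position: [0.5715, 0.0661, 0.0882]
ee_rot: [[-0.036, 0.999, 0.001], [0.999, 0.036, -0.0], [-0.0, 0.001, -1.0]]
contact_force: [-1.3, 0.3, 5.8]
grip_width: 0.0329
gripper_force: 60.6
```

```bash
python3 -c "from h import *;st()"
```

```text
t 3.4333 p [0.5715 0.0661 0.0882] yawx 92.05 q1,q6 [-5.4 -7.5] F [-1.3  0.3  5.8] w 0.0329 gf 60.58650992810726
```

Gripped at 33 mm with 60 N. Lifting.

Emit:
{"name": "arm_command", "arguments": {"motion": [0, 0, 3, 0, 255, 0, 0, 7, 0, 255, 0, 0, 10, 0, 255, 0, 0, 12, 0, 255, 0, 0, 12, 0, 255, 0, 0, 12, 0, 255, 0, 0, 12, 0, 255, 0, 0, 12, 0, 255, 0, 0, 0, 0, 255, 0, 0, 0, 0, 255]}}

```text
time_s: 4.27
position: [0.5715, 0.066, 0.1685]
ee_rot: [[-0.036, 0.999, 0.002], [0.999, 0.036, -0.0], [-0.0, 0.002, -1.0]]
contact_force: [0.5, 0.2, -2.5]
grip_width: 0.0326
gripper_force: 60.0
```

Run:
```python
from h import *
st()
F={n:env.grab_frame(n) for n in BOX};c={}
for n in BOX:
    x0,y0,x1,y1=BOX[n];q=pts(mask(F[n],(18,110,90),(35,255,255),(x0-20,y0-40,x1+20,y1+20)));c[n]=cv2.fitEllipse(cv2.convexHull(q))[0]
print(tri(c["scene"],c["top"]))
a=cv2.resize(F["scene"][125:275,215:395],None,fx=4,fy=4,interpolation=cv2.INTER_CUBIC);cv2.imwrite("pics/l1.png",a)
```

```text
t 4.2667 p [0.5715 0.066  0.1685] yawx 92.05 q1,q6 [-5.4 -7.5] F [ 0.5  0.2 -2.5] w 0.0326 gf 59.95273031294346
(array([ 0.9172719 , -0.23672409,  0.74296612]), np.float64(0.03602754285150576))
```

View pics/l1.png

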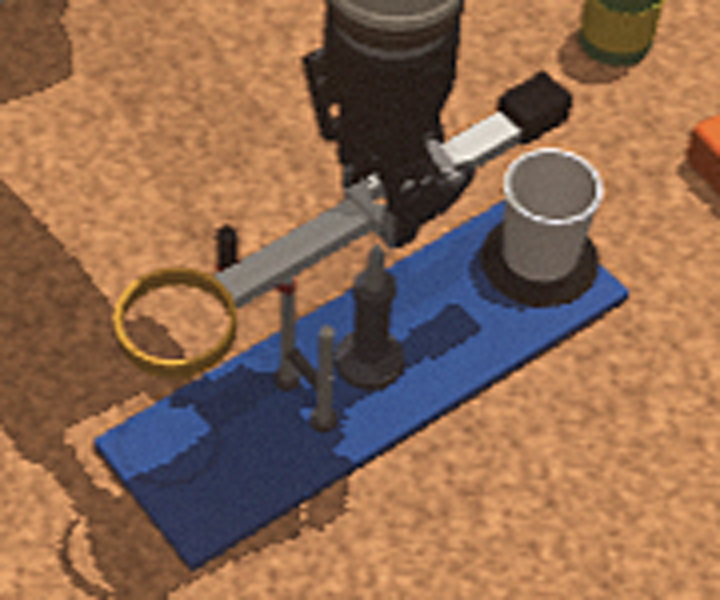

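The arm is level and clear of the pin, whose tip is at about (375,255) in the crop. Now for the turn of just under 180°, because joint 6 has a limit at 172°.

Emit:
{"name": "arm_command", "arguments": {"motion": [0, 0, 0, -2, 255, 0, 0, 0, -4, 255, 0, 0, 0, -5.5, 255, 0, 0, 0, -5.5, 255, 0, 0, 0, -5.5, 255, 0, 0, 0, -5.5, 255, 0, 0, 0, -5.5, 255, 0, 0, 0, -5.5, 255, 0, 0, 0, -5.5, 255, 0, 0, 0, -5.5, 255]}}

```text
time_s: 5.2
position: [0.57, 0.0662, 0.1659]
ee_rot: [[0.746, 0.666, -0.002], [0.666, -0.746, 0.0], [-0.002, -0.002, -1.0]]
contact_force: [-0.3, 0.3, -2.9]
grip_width: 0.0331
gripper_force: 59.9
```

Emit:
{"name": "arm_command", "arguments": {"motion": [0, 0, 0, -5.5, 255, 0, 0, 0, -5.5, 255, 0, 0, 0, -5.5, 255, 0, 0, 0, -5.5, 255, 0, 0, 0, -5.5, 255, 0, 0, 0, -5.5, 255, 0, 0, 0, -5.5, 255, 0, 0, 0, -5.5, 255, 0, 0, 0, -5.5, 255, 0, 0, 0, -5.5, 255]}}

```text
time_s: 6.03
position: [0.57, 0.0662, 0.1659]
ee_rot: [[0.973, -0.229, -0.003], [-0.229, -0.973, 0.0], [-0.003, 0.0, -1.0]]
contact_force: [0.2, -0.2, -1.6]
grip_width: 0.0331
gripper_force: 59.9
```

Emit:
{"name": "arm_command", "arguments": {"motion": [0, 0, 0, -5.5, 255, 0, 0, 0, -5.5, 255, 0, 0, 0, -5.5, 255, 0, 0, 0, -5.5, 255, 0, 0, 0, -5.5, 255, 0, 0, 0, -5.5, 255, 0, 0, 0, -5.5, 255, 0, 0, 0, -5.5, 255, 0, 0, 0, -5.5, 255, 0, 0, 0, -5.5, 255]}}

```text
time_s: 6.87
position: [0.57, 0.0662, 0.1659]
ee_rot: [[0.371, -0.929, -0.002], [-0.929, -0.371, 0.0], [-0.001, 0.002, -1.0]]
contact_force: [0.3, -0.0, -2.8]
grip_width: 0.0331
gripper_force: 59.9
```

Emit:
{"name": "arm_command", "arguments": {"motion": [0, 0, 0, -5.5, 255, 0, 0, 0, -5.5, 255, 0, 0, 0, -4, 255, 0, 0, 0, -2, 255, 0, 0, 0, 0, 255, 0, 0, 0, 0, 255]}}

```text
time_s: 7.37
position: [0.5702, 0.0661, 0.1663]
ee_rot: [[0.089, -0.996, -0.002], [-0.996, -0.089, 0.0], [-0.0, 0.002, -1.0]]
contact_force: [-0.7, 0.3, -2.7]
grip_width: 0.0329
gripper_force: 59.8
```

Run:
```python
from h import *
st()
F={n:env.grab_frame(n) for n in BOX};c={}
a=cv2.resize(F["scene"][125:275,215:415],None,fx=4,fy=4,interpolation=cv2.INTER_CUBIC);cv2.imwrite("pics/l2.png",a)
b=cv2.resize(F["top"][160:260,160:360],None,fx=4,fy=4,interpolation=cv2.INTER_CUBIC);cv2.imwrite("pics/l3.png",b)
```

```text
t 7.3667 p [0.5702 0.0661 0.1663] yawx -84.89 q1,q6 [ -5.4 169.5] F [-0.7  0.3 -2.7] w 0.0329 gf 59.83097322285175
```

View pics/l2.png

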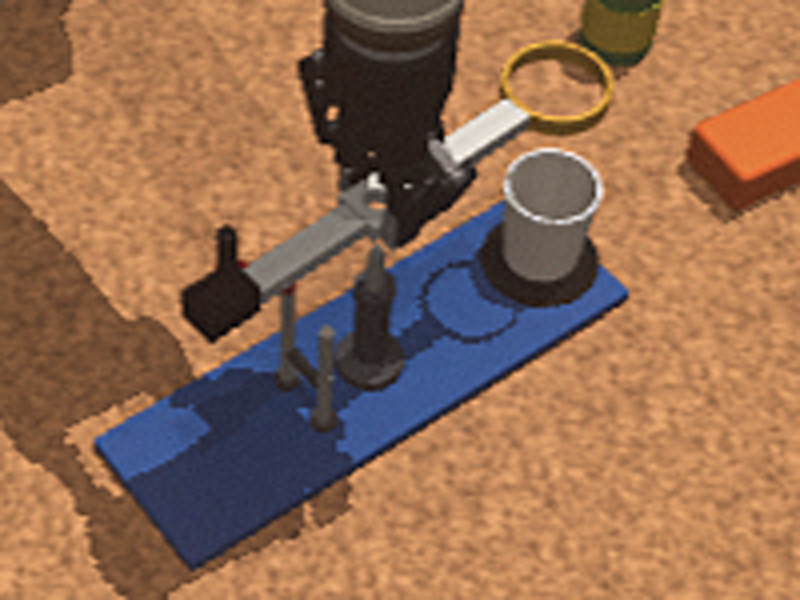

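View pics/l3.png

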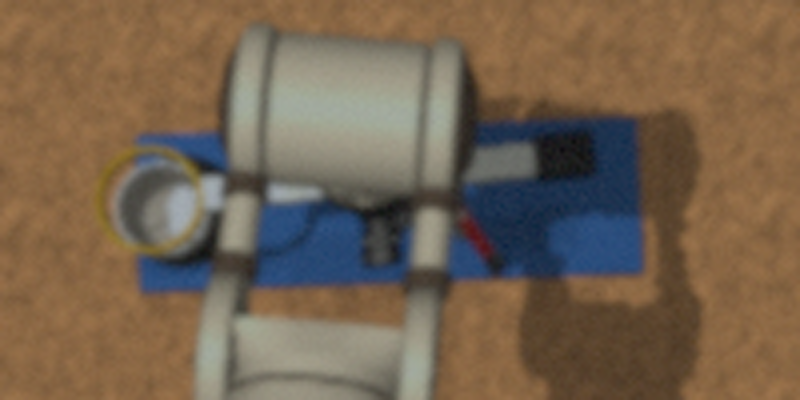

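The ring is now on the cup side: scene crop (557,87), top crop (152,202). The counterweight has moved to the post side. I'll locate the ring to find where the hub sits in the grip.

```bash
cat > m2.py <<'E'
from h import *
st()
F={n:env.grab_frame(n) for n in BOX};c={}
B={"scene":(335,130,371,162),"top":(180,190,213,226)}
for n in B:
    q=pts(mask(F[n],(18,100,70),(35,255,255),B[n]));c[n]=cv2.fitEllipse(cv2.convexHull(q))
    print(n,len(q),np.round(c[n][0],1),np.round(c[n][1],1))
P,e=tri(c["scene"][0],c["top"][0]);print(P.round(4),e)
s=env.sense();yx=np.arctan2(s["ee_rot"][1,0],s["ee_rot"][0,0])+np.pi
for n in B:
    Q=plane(n,c[n][0],P[2]);print(n,"hub from ring",(Q[:2]-.155*np.array([np.cos(yx),np.sin(yx)])).round(4))
E
python3 m2.py
```

```text
t 7.4667 p [0.5705 0.0661 0.1667] yawx -84.9 q1,q6 [ -5.4 169.5] F [ 0.5  0.  -2.5] w 0.0329 gf 59.8311410844326
scene 212 [356.  143.6] [25.  35.3]
top 135 [196.5 209.4] [26.8 28. ]
[0.5583 0.2214 0.1945] 0.004054962330567875
scene hub from ring [0.5729 0.0689]
top hub from ring [0.5708 0.0653]
```

The top view puts the hub at about y = 66 mm and the grip geometry gives 64, against the pin at 68. The scene ellipse was contaminated by the bottle label. I'll shift +2 mm in y, trim the turn, and lower until just past the tip.

Emit:
{"name": "arm_command", "arguments": {"motion": [0.5, 2, 0, -1.4, 255, 0, 0, -6, 0, 255, 0, 0, -10, 0, 255, 0, 0, -10, 0, 255, 0, 0, -8, 0, 255, 0, 0, -5, 0, 255, 0, 0, -5, 0, 255, 0, 0, -5, 0, 255, 0, 0, 0, 0, 255, 0, 0, 0, 0, 255]}}

```text
time_s: 8.4
position: [0.5707, 0.0684, 0.1177]
ee_rot: [[0.064, -0.998, -0.002], [-0.998, -0.064, 0.001], [-0.001, 0.002, -1.0]]
contact_force: [-1.8, 2.1, -3.7]
grip_width: 0.0327
gripper_force: 59.8
```

Run:
```python
from h import *
st()
f=env.grab_frame("scene")
cv2.imwrite("pics/l4.png",cv2.resize(f[140:250,250:390],None,fx=5.4,fy=5.4,interpolation=cv2.INTER_CUBIC))
```

```text
t 8.4 p [0.5707 0.0684 0.1177] yawx -86.35 q1,q6 [ -5.2 171.1] F [-1.8  2.1 -3.7] w 0.0327 gf 59.79618363082409
```

View pics/l4.png

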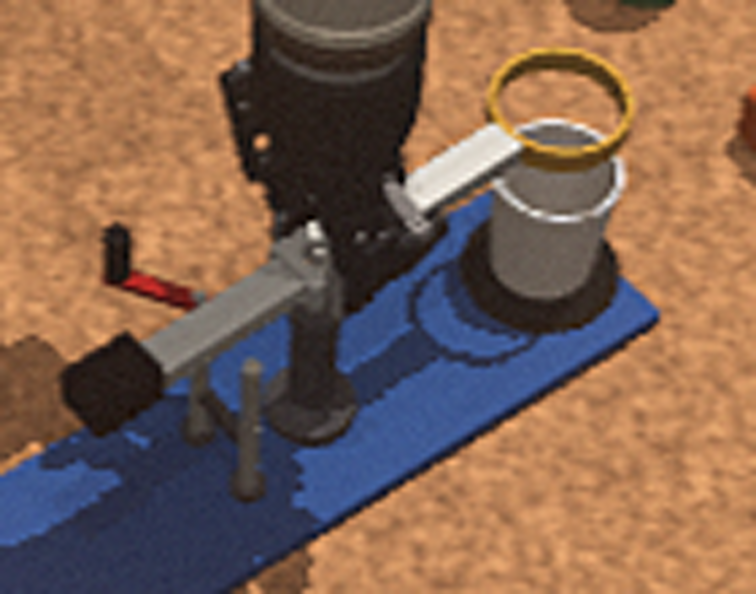

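The pin tip has entered the hole at low force and the bar lines up with the gate. Lowering on.

Emit:
{"name": "arm_command", "arguments": {"motion": [-0.5, 0.5, -3, 0, 255, 0, 0, -3, 0, 255, 0, 0, -3, 0, 255, 0, 0, -3, 0, 255, 0, 0, -3, 0, 255, 0, 0, -3, 0, 255, 0, 0, 0, 0, 255]}}

```text
time_s: 9.03
position: [0.5707, 0.0685, 0.0994]
ee_rot: [[0.064, -0.998, -0.0], [-0.998, -0.064, -0.0], [-0.0, 0.0, -1.0]]
contact_force: [-1.1, 2.5, -3.1]
grip_width: 0.0328
gripper_force: 60.0
```

```bash
python3 -c "from h import *;st()"
```

```text
t 9.0333 p [0.5707 0.0685 0.0994] yawx -86.36 q1,q6 [ -5.2 171.2] F [-1.1  2.5 -3.1] w 0.0328 gf 59.971958957612514
```

Emit:
{"name": "arm_command", "arguments": {"motion": [0, 0, -3, 0, 255, 0, 0, -3, 0, 255, 0, 0, -3, 0, 255, 0, 0, -2, 0, 255, 0, 0, -0.5, 0, 255, 0, 0, 0, 0, 255, 0, 0, 0, 0, 255]}}

```text
time_s: 9.62
position: [0.5707, 0.0686, 0.0884]
ee_rot: [[0.064, -0.998, -0.0], [-0.998, -0.064, 0.0], [-0.0, 0.0, -1.0]]
contact_force: [-0.8, 1.2, -4.5]
grip_width: 0.0327
gripper_force: 60.0
```

```bash
python3 -c "from h import *;st()"
```

```text
t 9.6167 p [0.5707 0.0686 0.0884] yawx -86.36 q1,q6 [ -5.2 171.2] F [-0.8  1.2 -4.5] w 0.0327 gf 59.98520761728287
```

Emit:
{"name": "arm_command", "arguments": {"motion": [0, 0, -0.8, 0, 255, 0, 0, 0, 0, 255, 0, 0, 0, 0, 200, 0, 0, 0, 0, 100, 0, 0, 0, 0, 0, 0, 0, 0, 0, 0, 0, 0, 0, 0, 0, 0, 0, 0, 0, 0]}}

```text
time_s: 10.28
position: [0.5714, 0.0684, 0.0884]
ee_rot: [[0.063, -0.998, 0.001], [-0.998, -0.063, -0.0], [0.0, -0.001, -1.0]]
contact_force: [0.4, 1.7, 0.7]
grip_width: 0.0854
gripper_force: 0.0
```

Emit:
{"name": "arm_command", "arguments": {"motion": [0, 0, 10, 0, 0, 0, 0, 20, 0, 0, 0, 0, 20, 0, 0, 0, 0, 20, 0, 0, 0, 0, 20, 0, 0, 0, 0, 20, 0, 0, 0, 0, 0, 0, 0]}}

```text
time_s: 10.87
position: [0.5738, 0.0684, 0.204]
ee_rot: [[0.064, -0.998, 0.01], [-0.998, -0.064, -0.001], [0.002, -0.009, -1.0]]
contact_force: [0.8, 0.7, 1.0]
grip_width: 0.0856
gripper_force: 0.0
```

Run:
```python
from h import *
st()
f=env.grab_frame("scene")
cv2.imwrite("pics/l5.png",cv2.resize(f[140:250,250:390],None,fx=5.4,fy=5.4,interpolation=cv2.INTER_CUBIC))
```

```text
t 10.8667 p [0.5738 0.0684 0.204 ] yawx -86.35 q1,q6 [ -5.2 171.2] F [0.8 0.7 1. ] w 0.0856 gf 0.0
```

View pics/l5.png

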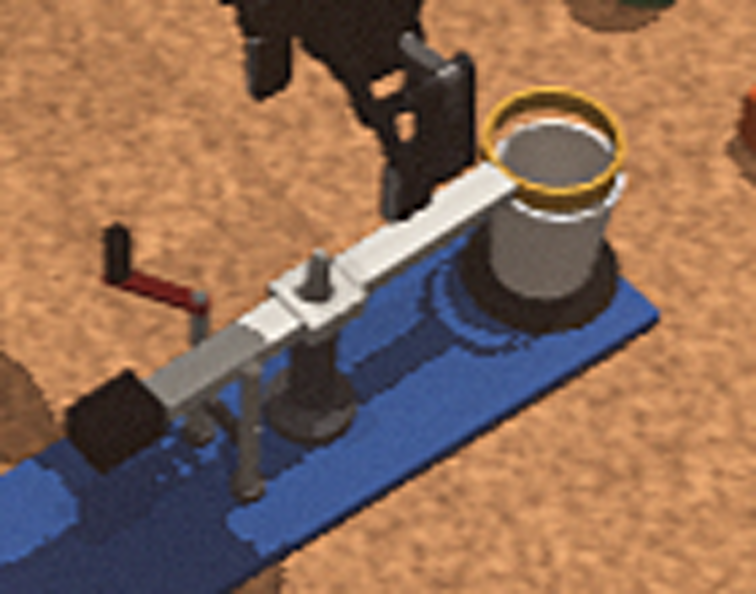

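The arm is seated on the shoulder: the hub is at about (318,295) in the crop, matching its original position, and the ring is over the cup. The keeper knob is unchanged at (117,232). Moving above the knob with the fingers set tangential to its arc.

Emit:
{"name": "arm_command", "arguments": {"motion": [-3, -4, 1, 5.9, 0, -3, -4, 0, 5.9, 0, -3, -4, 0, 5.9, 40, -3, -4, 0, 5.9, 80, -3, -4, 0, 5.9, 120, -3, -4, 0, 5.9, 130, -3, -4, 0, 5.9, 130, -3, -4, 0, 5.9, 130, -3, -4, 0, 5.9, 130, -3, -4, 0, 5.9, 130]}}

```text
time_s: 11.75
position: [0.54, 0.0285, 0.1978]
ee_rot: [[0.89, -0.455, -0.002], [-0.455, -0.89, 0.0], [-0.002, 0.001, -1.0]]
contact_force: [-0.0, -0.0, -0.3]
grip_width: 0.0418
gripper_force: 0.0
```

Emit:
{"name": "arm_command", "arguments": {"motion": [-3, -4, 0, 5.9, 130, -3, -4, 0, 5.9, 130, -3, -4, 0, 5.9, 130, -3, -4, 0, 5.9, 130, -3, -4, 0, 5.9, 130, -3, -4, 0, 5.9, 130, -3, -4, 0, 5.9, 130, -3, -4, 0, 5.9, 130, -3, -4, 0, 5.9, 130, -3, -3, 0, 5.9, 130]}}

```text
time_s: 12.58
position: [0.51, -0.0106, 0.1979]
ee_rot: [[0.849, 0.529, -0.002], [0.529, -0.849, 0.0], [-0.001, -0.001, -1.0]]
contact_force: [-0.7, 0.4, -0.2]
grip_width: 0.0422
gripper_force: 0.0
```

Emit:
{"name": "arm_command", "arguments": {"motion": [0, 0, 0, 0, 130, 0, 0, 0, 0, 130]}}

```text
time_s: 12.75
position: [0.5104, -0.0103, 0.1982]
ee_rot: [[0.853, 0.522, -0.001], [0.522, -0.853, 0.0], [-0.001, -0.001, -1.0]]
contact_force: [-1.0, 0.6, -0.3]
grip_width: 0.0414
gripper_force: 0.0
```

Run:
```python
from h import *
st()
f=env.grab_frame("scene")
b=BOX["scene"]
q=pts(mask(f,(0,150,50),(8,255,255),(262,180,292,205)));print("red scene",len(q),q.min(0),q.max(0))
```

```text
t 12.75 p [ 0.5104 -0.0103  0.1982] yawx 31.46 q1,q6 [-14.7  43.8] F [-1.   0.6 -0.3] w 0.0414 gf 0.0
red scene 58 [269. 190.] [288. 197.]
```

Emit:
{"name": "arm_command", "arguments": {"motion": [3.5, 0, -10, 0.5, 130, 0, 0, -15, 0, 130, 0, 0, -15, 0, 130, 0, 0, -14, 0, 130, 0, 0, -10, 0, 130, 0, 0, -4, 0, 130, 0, 0, 0, 0, 130, 0, 0, 0, 0, 170, 0, 0, 0, 0, 200, 0, 0, 0, 0, 255]}}

```text
time_s: 13.63
position: [0.5151, -0.0106, 0.1321]
ee_rot: [[0.847, 0.532, 0.002], [0.532, -0.847, -0.0], [0.001, 0.001, -1.0]]
contact_force: [-0.1, -0.2, 1.8]
grip_width: 0.0118
gripper_force: 58.5
```

Emit:
{"name": "arm_command", "arguments": {"motion": [0, 0, 0, 0, 255, 0, 0, 0, 0, 255, 0, 0, 0, 0, 255, 0, 0, 0, 0, 255]}}

```text
time_s: 13.97
position: [0.5151, -0.0106, 0.1321]
ee_rot: [[0.847, 0.532, 0.002], [0.532, -0.847, -0.001], [0.001, 0.001, -1.0]]
contact_force: [-1.0, 0.4, 5.4]
grip_width: 0.0115
gripper_force: 58.6
```

Run:
```python
from h import *
st()
p=env.sense()["position"][:2]
H=np.array([.551,.0132]);d=p-H;print(np.linalg.norm(d),np.degrees(np.arctan2(d[1],d[0])))
a0=np.arctan2(d[1],d[0])%(2*np.pi);a1=2*np.pi+np.radians(1.2);n=30
a=np.linspace(a0,a1,n+1);P=np.c_[np.cos(a),np.sin(a)]*.042*1000;print("turn/row",np.degrees(a1-a0)/n);print(np.diff(P,axis=0).round(1).tolist())
```

```text
t 13.9667 p [ 0.5151 -0.0106  0.1321] yawx 32.15 q1,q6 [-14.6  43.2] F [-1.   0.4  5.4] w 0.0115 gf 58.62060248851776
0.043106913512066566 -146.46490190239118
turn/row 4.922163396746372
[[2.1, -2.9], [2.4, -2.7], [2.6, -2.5], [2.8, -2.3], [3.0, -2.0], [3.1, -1.8], [3.3, -1.5], [3.4, -1.2], [3.5, -0.9], [3.6, -0.6], [3.6, -0.3], [3.6, 0.0], [3.6, 0.3], [3.6, 0.6], [3.5, 0.9], [3.4, 1.2], [3.3, 1.5], [3.1, 1.8], [3.0, 2.0], [2.8, 2.3], [2.6, 2.5], [2.3, 2.7], [2.1, 2.9], [1.8, 3.1], [1.6, 3.2], [1.3, 3.4], [1.0, 3.5], [0.7, 3.5], [0.4, 3.6], [0.1, 3.6]]
```

The knob is gripped. Following the arc, one call at a time to watch the force.

Emit:
{"name": "arm_command", "arguments": {"motion": [2.1, -2.9, 0, 4.9, 255, 2.4, -2.7, 0, 4.9, 255, 2.6, -2.5, 0, 4.9, 255, 2.8, -2.3, 0, 4.9, 255, 3.0, -2.0, 0, 4.9, 255, 3.1, -1.8, 0, 4.9, 255, 3.3, -1.5, 0, 4.9, 255, 3.4, -1.2, 0, 4.9, 255, 3.5, -0.9, 0, 4.9, 255, 3.6, -0.6, 0, 4.9, 255]}}

```text
time_s: 14.8
position: [0.5445, -0.029, 0.132]
ee_rot: [[0.15, 0.989, 0.0], [0.989, -0.15, -0.0], [-0.0, 0.0, -1.0]]
contact_force: [-2.4, 0.2, 7.3]
grip_width: 0.0119
gripper_force: 58.9
```

Emit:
{"name": "arm_command", "arguments": {"motion": [3.6, -0.3, 0, 4.9, 255, 3.6, 0, 0, 4.9, 255, 3.6, 0.3, 0, 4.9, 255, 3.6, 0.6, 0, 4.9, 255, 3.5, 0.9, 0, 4.9, 255, 3.4, 1.2, 0, 4.9, 255, 3.3, 1.5, 0, 4.9, 255, 3.1, 1.8, 0, 4.9, 255, 3.0, 2.0, 0, 4.9, 255, 2.8, 2.3, 0, 4.9, 255]}}

```text
time_s: 15.63
position: [0.5776, -0.0186, 0.132]
ee_rot: [[-0.648, 0.761, -0.001], [0.761, 0.648, -0.0], [0.0, -0.001, -1.0]]
contact_force: [-4.3, 0.3, 8.3]
grip_width: 0.0116
gripper_force: 59.1
```

Emit:
{"name": "arm_command", "arguments": {"motion": [2.6, 2.5, 0, 4.9, 255, 2.3, 2.7, 0, 4.9, 255, 2.1, 2.9, 0, 4.9, 255, 1.8, 3.1, 0, 4.9, 255, 1.6, 3.2, 0, 4.9, 255, 1.3, 3.4, 0, 4.9, 255, 1.0, 3.5, 0, 4.9, 255, 0.7, 3.5, 0, 4.9, 255, 0.4, 3.6, 0, 4.9, 255, 0, 0, 0, 0, 255]}}

```text
time_s: 16.47
position: [0.5912, 0.0097, 0.1319]
ee_rot: [[-0.995, 0.096, -0.001], [0.096, 0.995, -0.001], [0.001, -0.001, -1.0]]
contact_force: [-4.3, -1.6, 7.8]
grip_width: 0.0117
gripper_force: 58.9
```

Run:
```python
from h import *
st()
p=env.sense()["position"][:2]
d=p-np.array([.551,.0132]);print(np.linalg.norm(d),np.degrees(np.arctan2(d[1],d[0]))-1.2)
```

```text
t 16.4667 p [0.5912 0.0097 0.1319] yawx 174.51 q1,q6 [-10.7 -95.2] F [-4.3 -1.6  7.8] w 0.0117 gf 58.92538368701935
0.04033635120834065 -6.118735644075701
```

Emit:
{"name": "arm_command", "arguments": {"motion": [0.3, 2.5, 0, 3, 255, 0, 1.5, 0, 1.5, 255, 0, 0.5, 0, 1, 255, 0, 0, 0, 0, 255]}}

```text
time_s: 16.8
position: [0.5913, 0.0134, 0.132]
ee_rot: [[-1.0, 0.003, -0.001], [0.003, 1.0, -0.002], [0.001, -0.002, -1.0]]
contact_force: [-6.0, -3.3, 8.6]
grip_width: 0.0122
gripper_force: 59.0
```

```bash
python3 -c "from h import *;st()"
```

```text
t 16.8 p [0.5913 0.0134 0.132 ] yawx 179.81 q1,q6 [ -10.3 -100.1] F [-6.  -3.3  8.6] w 0.0122 gf 58.97983968257904
```

Nearly at the stop. I'll release with a partial opening, lift straight up, back away and look.

Emit:
{"name": "arm_command", "arguments": {"motion": [0, 0, 0, 0, 220, 0, 0, 0, 0, 180, 0, 0, 0, 0, 140, 0, 0, 0, 0, 130, 0, 0, 0, 0, 130, 0, 0, 8, 0, 130, 0, 0, 15, 0, 130, 0, 0, 20, 0, 130, 0, 0, 25, 0, 130, 0, 0, 25, 0, 130]}}

```text
time_s: 17.63
position: [0.5914, 0.0146, 0.2251]
ee_rot: [[-1.0, 0.004, -0.001], [0.004, 1.0, 0.0], [0.001, 0.0, -1.0]]
contact_force: [0.7, 0.1, 0.3]
grip_width: 0.0416
gripper_force: 0.0
```

Emit:
{"name": "arm_command", "arguments": {"motion": [-12, -30, 10, 0, 130, -12, -30, 10, 0, 130, -12, -30, 0, 0, 130, -12, -30, 0, 0, 130, -12, -30, 0, 0, 130, -12, -30, 0, 0, 130, -12, -30, 0, 0, 130, -12, -30, 0, 0, 130, 0, 0, 0, 0, 130, 0, 0, 0, 0, 130]}}

```text
time_s: 18.47
position: [0.4954, -0.2268, 0.2445]
ee_rot: [[-1.0, 0.007, 0.001], [0.007, 1.0, -0.0], [-0.001, -0.0, -1.0]]
contact_force: [-0.4, -0.5, 0.1]
grip_width: 0.042
gripper_force: 0.0
```

Run:
```python
from h import *
st()
F={n:env.grab_frame(n) for n in BOX}
for n,B,lo,hi in(("top",(180,185,220,235),(18,100,70),(35,255,255)),("top",(260,185,300,235),(0,150,50),(8,255,255)),("scene",(275,180,320,220),(0,150,50),(8,255,255))):
    q=pts(mask(F[n],lo,hi,B));print(n,len(q))
    if len(q)>5:
        r=cv2.minAreaRect(q);print(r)
        w=np.array([plane(n,p,.107 if lo[0] else .123)[:2] for p in q],np.float32);print((cv2.fitEllipse(cv2.convexHull(w)) if lo[0] else cv2.minAreaRect(w)))
a=cv2.resize(F["scene"][140:250,250:390],None,fx=4.2,fy=4.2,interpolation=cv2.INTER_CUBIC);b=cv2.resize(F["top"][175:245,180:320],None,fx=4.2,fy=4.2,interpolation=cv2.INTER_CUBIC)
a=cv2.resize(F["scene"][140:242,250:390],None,fx=4.2,fy=2.9,interpolation=cv2.INTER_CUBIC)
cv2.imwrite("pics/e1.png",np.vstack([a,b]))
```

```text
t 18.4667 p [ 0.4954 -0.2268  0.2445] yawx 179.58 q1,q6 [ -37.3 -126.9] F [-0.4 -0.5  0.1] w 0.042 gf 0.0
top 157
((200.0, 211.5), (25.0, 26.0), 90.0)
((0.5610427856445312, 0.22297713160514832), (0.0728113204240799, 0.07717976719141006), 7.237143516540527)
top 11
((274.5, 206.5), (9.0, 1.0), 90.0)
((0.5699582099914551, 0.01406809687614441), (0.0027933670207858086, 0.025312772020697594), 89.33140563964844)
scene 49
((291.99310302734375, 201.6172332763672), (17.688688278198242, 3.8200924396514893), 48.36646270751953)
((0.5765772461891174, 0.011697265319526196), (0.05069415271282196, 0.010574388317763805), 0.9523105025291443)
```

View pics/e1.png

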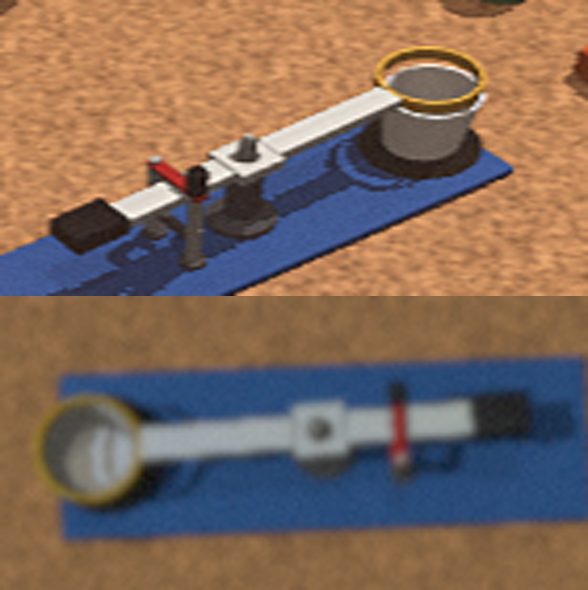

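The final picture shows the keeper across the arm with its knob over the far post, at scene crop (198,180) and top crop (398,390). The ring is over the cup at top crop (90,450), and the gripper is well clear. Ring x is about 155 mm and y about 7 mm in the stand's frame, and the keeper is within 0.02 rad of shut. Handing in.

```bash
python3 -c "
from cell import env
print(env.hand_in())"
```

```text
the job is handed in; nothing more can be done
None
```

I turned the strainer arm end for end and refitted it on the pin with its ring over the cup, then swung the keeper shut and let go; the job was handed in at about 18.5 s, and no verdict came back.

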